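# Set an electric lamp on the aarti stand

## Task

Lift the top diya off the nested pile of three and set it upright in the middle of the aarti stand's dish, its wick lip pointing straight away from the stand's handle. Then put the battery tealight upright inside that diya. Set both down gently without dropping them, keep the diya level, and leave the other two diyas nested where they are and everything else in its place.

Things in the scene. Friction and masses are not known exactly. Their poses are not given: they have to be found in the camera images.
- diya_top: Top one of three alike terracotta diyas (round lamp bowls) nested in a pile; 64 mm across, 33 high, 90 g. Origin: centre of underside; z up, x to its wick lip. Foot 36 mm across, tapering to 50 at 14 up; there a flat shoulder steps out to an upright wall 59 across, with an upright rim band 64 across, 26 to 33 up. Inside: flat floor 17 mm above the underside, walls upright, 54 across.
- diya_lip (a point): Tip of the top diya's wick lip, a small V-shaped spout on the rim: 46 mm along x from the diya's axis, 28.5 mm above its underside. The lip is 32 mm wide where it leaves the rim and spans heights 24 to 33 mm.
- diya_middle: Middle diya of the pile, same shape; stays. In the pile each diya's shoulder rests on the rim of the one below, 19 mm higher up, with 2 mm of sideways play, so only the uppermost 19 mm of the pile belong to the top diya.
- diya_bottom: Bottom diya of the pile, same shape, standing on the shelf; stays.
- stand: Loose steel aarti stand, about 0.8 kg: round foot 114 mm across, thin stem, round flat dish on top (floor 85 mm up, 84 across inside, rim 90 up) and one loop handle of bent rod, 30 wide, jutting level from the dish at 85 height to 128 mm from the axis. Origin: centre of underside; z up; the handle points along -x, so the diya's lip must point along +x.
- stand_dish (a point): Centre of the dish's floor, where the diya's underside belongs: 85 mm above the stand's origin.
- tealight: Battery tealight, 22 g: white plastic puck 37 mm across, 20 high, with a stiff plastic flame on top: a 12 mm round stub from 20 to 36 mm up, then a tapering tip to 43. Origin: centre of underside; z up. Toggle switch flush underneath. Starts on the shelf; in a diya its underside is 17 mm above the diya's and the flame stands clear of the rim.
- matchbox: Bystander: matchbox 52 x 36 x 15 mm lying flat; origin under its centre.
- bowl: Bystander: small open steel bowl 54 mm across, 24 mm high; origin under its centre.
- bell: Bystander: brass hand bell standing mouth down, 62 mm across, 92 mm high; origin under its centre.
Things that resemble listed ones, but are neither listed nor needed, are in the scene too. What is shaped like the diya_top but blue or purple is not meant. Leave any purple look-alike of the diya_middle alone.

How it is judged:
By the outcome, as a careful person would: the job done as asked, in the order asked, and still so for the second after the job is handed in, with the robot touching nothing.
It also fails if it takes over 61 s, if anything falls off the work surface, if the arm or the gripper's body presses on something with over 40 N, if the wrist force passes 120 N, or if a joint passes its speed limit or range.

## Robot

A 6-joint arm with a two-finger parallel gripper is mounted at the origin on the work surface. World frame = base frame: x ahead of the robot, y to its left, z up, the work surface at z = 0. Lengths are in m, angles in rad, forces in N, time in s.
With the tool pointing down it reaches from about 0.35 to 0.975 m from the base axis. Payload 4.9 kg.
Tool frame: the origin (TCP) lies midway between the tips of the shut fingers; the grasp point (between the pads) lies ctrl.grip_depth behind it (ctrl.grip_depth is the distance from the TCP to the grasp point, in m); y points along the fingers, z is the direction in which the jaws open and shut, and the axes are right-handed (so a half turn about y gives the same grasp; the last joint's range is limited). The gripper opens to 85 mm and grips with 20 to 120 N. Pads are 22 mm wide; open, the fingers measure 114 mm over their backs; the gripper's body (76 mm by 85 mm) begins 54 mm behind the grasp point. The pads swing forward as they close: fully open they stand 13 mm farther back than shut.
Start: joints at [1.107, 0.053, 1.613, -0, 1.476, -0.119], TCP at [0.211, 0.588, 0.231] pointing down, gripper open.
Joint ranges: [-3.01, 3.01], [-1.01, 2.22], [0.06, 2.58], [-1.02, 4.17], [0.09, 2.62], [-3.14, 3.14]. Speed limits (rad/s): [2.57, 2.57, 3.14, 3.14, 3.14, 3.14].

## Interface

Orientations are given as a rotation vector (axis times angle).
In Python, from station import ctrl gives the robot as it stands.
- The arm moves only by the tool jog_arm, never from a script. Its argument "moves" is a list of rows, each a list of 6 numbers: the shift along the tool's x, y, z in mm, then the turn, a rotation vector about the tool's x, y, z in rad. In form: [[x, y, z, wx, wy, wz], ...]. A call has 1 to 12 rows; each row shifts and turns the commanded pose from where the row before left it, along the tool's axes as they then stand; what a row does not reach is not made up. A row lasts 1/10 s, in which the tool goes at most 50 mm and 8.59 degrees, less where a joint would pass 70% of its speed; a pose out of reach is approached as far as the arm can. A call is refused whole if a number of a shift passes 50 or a number of a turn 0.15, either way. A call with a gripper value outside its range is refused whole. "grip" is the finger opening in mm, from 0 to 85.4, set as the call begins (left out, the last holds). The fingers move at their own pace and stop on an object; "grip_force" is the grip in N (left out, the last holds). Time passes only in rows, so rows that do not move let the fingers close. It gives the time, the measured TCP pose, the force and the opening at its end, in the units of the state.
- ctrl.get_obs(): the state, without advancing time (a new reading comes with each control period).
- ctrl.get_image(name): name is "scene" or "top"; returns the picture (480x640x3 uint8, red, green, blue); there is no depth.
- ctrl.camera_params(name): a dict with "fx", "fy", "cx", "cy" (pixels), "D" ([k1, k2, p1, p2, k3] as OpenCV has them; the pictures are not rectified), "pose" (4x4, takes a point from camera to world coordinates). Camera axes: x right, y up, looking along -z (the intrinsics and any distortion apply to the point x, -y, -z); pixel columns grow to the right and rows downward; lengths in m; the calibration is good to about 2 mm. A picture is of the moment at which its call begins. camera_params takes no time and is no camera call.
- ctrl.finish_job(): hands the job in, once; it reports no verdict.
The state is a dict: "t": time; "q": joint angles; "dq": joint speeds; "effort": joint torques, N m; "tool_pos": TCP position; "tool_rot": TCP orientation; "contact_force": force on the tool from outside, world axes, zero at the start; "wrist_torque": the same for the moment, N m; "opening": finger opening in m.
Only numpy, scipy, OpenCV 4.12 (cv2) and the standard library are available. Lean on these libraries where they do the work, as an engineer would, in place of code of your own. Each camera call takes 0.05 s, during which the arm holds its last target. There are 200 camera calls.

## Working session

There is one attempt and no reset: what is moved stays moved. The work goes in short steps, Python scripts to look and compute and a tool call to move; the robot and the scene stay as the last step left them, time stands still between calls to the robot, and variables do not carry over. Pictures are saved under pics/ and viewed, about 8 in all and at most 12, crops included, and the job is handed in when it is done.

Besides the shell and the picture viewer there is one more tool, called after "Emit:" by a JSON object that holds its "op" and its "data". jog_arm: Moves the arm, as the interface text tells. Its arguments: {"type":"object","properties":{"moves":{"type":"array","items":{"type":"array","items":{"type":"number"}}},"grip":{"type":"number"},"grip_force":{"type":"number"}},"required":["moves"]}

```bash
ls; mkdir -p pics
cat > h.py <<'E'
import numpy as np, cv2
from scipy.spatial.transform import Rotation as R
from station import ctrl
def cam(n):
    p=ctrl.camera_params(n); K=np.array([[p['fx'],0,p['cx']],[0,p['fy'],p['cy']],[0,0,1.]]); return K,np.array(p['D'],float),np.array(p['pose'])
F=np.diag([1,-1,-1.])
def pix2w(n,uv,z):
    K,D,T=cam(n); u=cv2.undistortPoints(np.array(uv,float).reshape(-1,1,2),K,D).reshape(-1,2)
    d=(T[:3,:3]@F@np.c_[u,np.ones(len(u))].T).T; o=T[:3,3]
    return o+d*((z-o[2])/d[:,2])[:,None]
def w2pix(n,P):
    K,D,T=cam(n); c=(F@T[:3,:3].T@(np.atleast_2d(P)-T[:3,3]).T)
    return cv2.projectPoints(c.T.copy(),np.zeros(3),np.zeros(3),K,D)[0].reshape(-1,2)
def snap(n,f,box=None,s=1):
    im=ctrl.get_image(n)[:,:,::-1]; cv2.imwrite('pics/raw_'+f,im)
    if box: x,y,X,Y=box; im=im[y:Y,x:X]
    if s!=1: im=cv2.resize(im,None,fx=s,fy=s,interpolation=cv2.INTER_CUBIC)
    cv2.imwrite('pics/'+f,im)
E
python3 - <<'E'
from h import *
snap('top','t0.png');snap('scene','s0.png')
for n in('top','scene'):
    K,D,T=cam(n);print(n,K[0,0],T.round(3).tolist(),D)
o=ctrl.get_obs();print(o,ctrl.grip_depth)
print(R.from_rotvec(o['tool_rot']).as_matrix().round(3))
E
```

```text
pics
top 538.2629200451407 [[-0.022, 0.994, -0.111, 0.462], [-1.0, -0.023, -0.009, -0.067], [-0.012, 0.11, 0.994, 1.033], [0.0, 0.0, 0.0, 1.0]] [-0.0597281  0.         0.         0.         0.       ]
scene 500.1019315574814 [[0.648, -0.478, 0.593, 1.097], [0.762, 0.396, -0.513, -0.547], [0.011, 0.784, 0.621, 0.667], [0.0, 0.0, 0.0, 1.0]] [0.01294221 0.         0.         0.         0.        ]
{'t': 0.1, 'q': array([ 1.10699164e+00,  5.33347708e-02,  1.61408652e+00, -3.13812432e-06,
        1.47602651e+00, -1.18990990e-01]), 'dq': array([ 0.00257608, -0.0014658 , -0.00333926, -0.0008121 ,  0.00013415,
       -0.00083721]), 'effort': array([ 4.34107415e-04, -3.94904923e+01, -3.71361530e+01, -1.06938965e-04,
        3.93930895e-03,  2.75045437e-06]), 'tool_pos': array([0.21101474, 0.58772598, 0.23020065]), 'tool_rot': array([-1.55558994,  0.27105722, -0.27022114]), 'contact_force': array([ 0.40638494, -0.27794248, -0.01175417]), 'wrist_torque': array([ 0.02525128, -0.00124692,  0.00546699]), 'opening': 0.08549016767898528} 0.0187
[[ 0.941 -0.001  0.338]
 [-0.338 -0.002  0.941]
 [-0.    -1.    -0.002]]
```

View pics/t0.png

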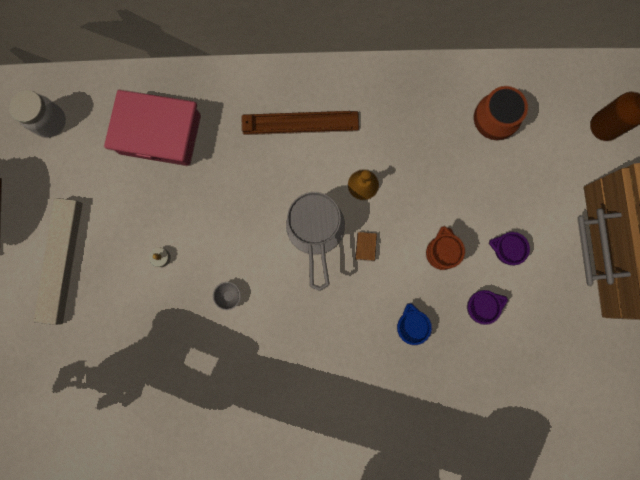

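View pics/s0.png

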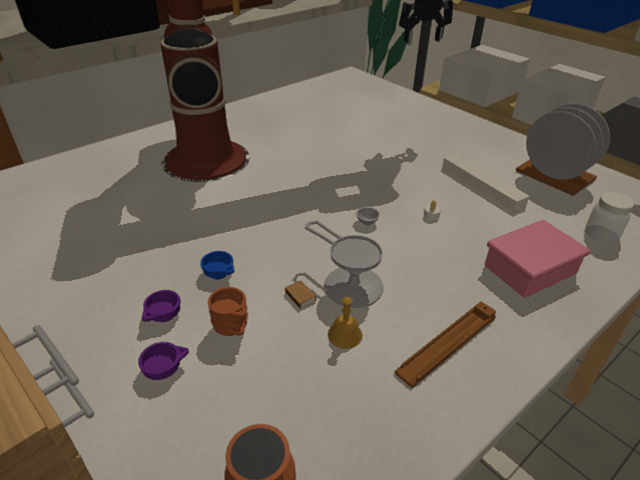

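The top view shows the terracotta pile at (446,250), the stand's dish at (314,218) with its handle running down to (319,288), the tealight at (160,257), the bell at (363,184), the matchbox at (367,246) and the bowl at (227,295). The blue diya at (414,326) and the purple ones at (512,248) and (486,306) are look-alikes. The terracotta pile at (446,250) fits by colour and nesting, so I'll confirm it in enlarged crops.

Run:
```python
from h import *
t=cv2.imread('pics/raw_t0.png');s=cv2.imread('pics/raw_s0.png')
def c(im,x,y,w,h,k): return cv2.resize(im[y:y+h,x:x+w],None,fx=k,fy=k,interpolation=cv2.INTER_CUBIC)
a=np.hstack([c(t,415,215,66,60,6),c(t,275,185,66,60,6)]) # x6
b=np.hstack([c(s,196,280,66,60,6),c(t,130,230,66,60,6)])
cv2.imwrite('pics/c1.png',np.vstack([a,b]))
cv2.imwrite('pics/c2.png',c(t,275,185,110,110,5.4))
```

```text
(no output)
```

View pics/c1.png

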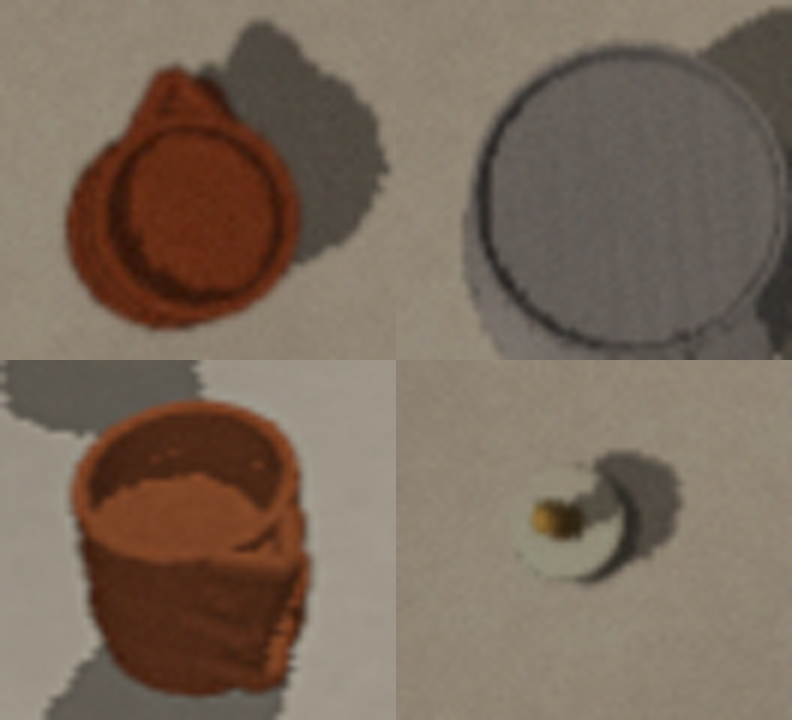

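View pics/c2.png

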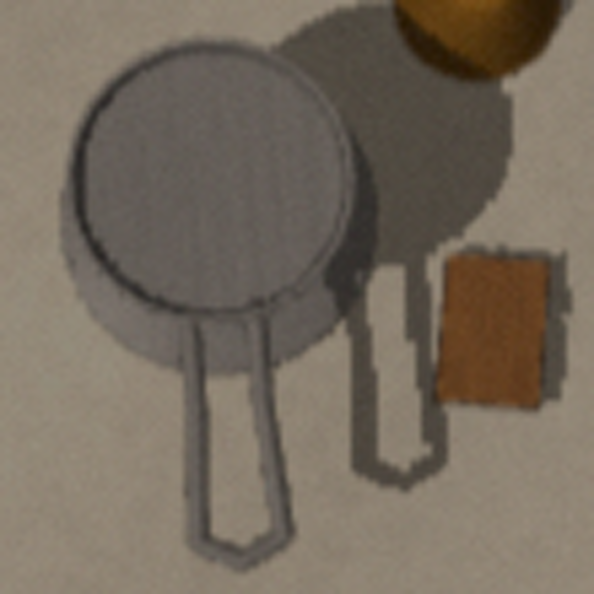

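The crops confirm it: the top diya is terracotta with its opening centred near (447.2,250) and its lip tip near (444,226). The dish rim is centred near (314,217), the handle tip is near (319,289), and the tealight puck is centred near (159.3,256.7). Next I'll fit positions in both cameras.

```bash
cat >> h.py <<'E'
def circ(x,y,z,r,n=72):
    a=np.linspace(0,2*np.pi,n,endpoint=False); return np.c_[x+r*np.cos(a),y+r*np.sin(a),np.full(n,z)]
def edgefit(n,img,x0,y0,z,r,rng=0.008):
    # best shift of a circle maximizing mean radial gradient in the image
    g=cv2.GaussianBlur(img,(0,0),0.8).astype(np.float32); best=(-1,)
    for st,rr in((0.002,rng),(0.0005,0.002)):
        bx,by=(x0,y0) if best[0]<0 else best[1:3]
        best=(-1,)
        for dx in np.arange(-rr,rr+1e-6,st):
            for dy in np.arange(-rr,rr+1e-6,st):
                a=w2pix(n,circ(bx+dx,by+dy,z,r-.0015)).astype(np.float32);b=w2pix(n,circ(bx+dx,by+dy,z,r+.0015)).astype(np.float32)
                va=cv2.remap(g,a[:,None,0],a[:,None,1],cv2.INTER_LINEAR);vb=cv2.remap(g,b[:,None,0],b[:,None,1],cv2.INTER_LINEAR)
                s=np.minimum(np.abs(va-vb).sum(-1),40).mean()
                if s>best[0]: best=(float(s),bx+dx,by+dy)
    return best
E
python3 - <<'E'
from h import *
t=cv2.imread('pics/raw_t0.png');s=cv2.imread('pics/raw_s0.png')
p=lambda a:a.round(4).tolist()
c0=lambda x,y,ox,oy,k:((x+.5)/k-.5+ox,(y+.5)/k-.5+oy)
pile=pix2w('top',[c0(195.5,212.5,415,215,6)],.071)[0]; lip=pix2w('top',[c0(175,68,415,215,6)],.0685)[0]
dish=pix2w('top',[c0(213,176,275,185,5.4)],.09)[0]; ht=pix2w('top',[c0(241,568,275,185,5.4)],.085)[0]
tl=pix2w('top',[c0(179,163,130,230,6)],.02)[0]
print('pile',p(pile),'lip',p(lip),'dish',p(dish),'hand',p(ht),'tl',p(tl))
print('liplen',np.linalg.norm((lip-pile)[:2]),np.degrees(np.arctan2(*(lip-pile)[1::-1])),'hlen',np.linalg.norm((ht-dish)[:2]),np.degrees(np.arctan2(*(dish-ht)[1::-1])))
sp=pix2w('scene',[c0((72+300)/2,(400+560)/2-360,196,280,6)],.071)[0];print('scene pile',p(sp))
for n,im in(('top',t),('scene',s)):
    for nm,c,z,rs in(('pile',pile,.071,(.027,.032)),('dish',dish,.09,(.042,.0435)),('foot',dish,.0,(.057,)),('tl',tl,.02,(.0185,)),('tlb',tl,.0,(.0185,))):
        for r in rs: print(n,nm,r,np.round(edgefit(n,im,c[0],c[1],z,r),4))
E
```

```text
pile [0.5511, -0.2762, 0.071] lip [0.5952, -0.2726, 0.0685] dish [0.6131, -0.0389, 0.09] hand [0.4848, -0.0454, 0.085] tl [0.5553, 0.2593, 0.02]
liplen 0.04426036448518433 4.671171614351376 hlen 0.12842562974989707 2.882667224000971
scene pile [0.5534, -0.2757, 0.071]
top pile 0.027 [32.6966  0.5506 -0.2767]
top pile 0.032 [34.3672  0.5466 -0.2722]
top dish 0.042 [31.8975  0.6116 -0.0384]
top dish 0.0435 [33.7591  0.6141 -0.0409]
top foot 0.057 [31.5357  0.6126 -0.0374]
top tl 0.0185 [28.1732  0.5528  0.2558]
top tlb 0.0185 [33.7194  0.5593  0.2508]
scene pile 0.027 [32.5517  0.5546 -0.2772]
scene pile 0.032 [36.5628  0.5551 -0.2742]Traceback (most recent call last):
  File "<stdin>", line 13, in <module>
  File "h.py", line 29, in edgefit
    a=w2pix(n,circ(bx+dx,by+dy,z,r-.0015)).astype(np.float32);b=w2pix(n,circ(bx+dx,by+dy,z,r+.0015)).astype(np.float32)
      ~~~~~^^^^^^^^^^^^^^^^^^^^^^^^^^^^^^^
  File "h.py", line 12, in w2pix
    K,D,T=cam(n); c=(F@T[:3,:3].T@(np.atleast_2d(P)-T[:3,3]).T)
          ~~~^^^
  File "h.py", line 5, in cam
    p=ctrl.camera_params(n); K=np.array([[p['fx'],0,p['cx']],[0,p['fy'],p['cy']],[0,0,1.]]); return K,np.array(p['D'],float),np.array(p['pose'])
ValueError: time passes only in moves, steps and waits
```

```bash
sed -i 's/^def cam(n):/import functools\n@functools.cache\ndef cam(n):/' h.py
cat > ov.py <<'E'
from h import *
t=cv2.imread('pics/raw_t0.png');s=cv2.imread('pics/raw_s0.png')
P=(.5516,-.2765);D=(.6131,-.0389);T=(.5553,.2593);aL=np.radians(4.5);aS=np.radians(2.9)
def tile(n,im,c,shapes,w=66,h=60,k=4):
    u,v=w2pix(n,c)[0];x,y=int(u-w/2),int(v-h/2)
    o=cv2.resize(im[y:y+h,x:x+w],None,fx=k,fy=k,interpolation=cv2.INTER_CUBIC)
    for q,col in shapes:
        z=((w2pix(n,q)-[x,y]+.5)*k-.5)
        cv2.polylines(o,[np.round(z*8).astype(np.int32)],False,col,1,cv2.LINE_AA,3)
    return o
Y=(0,255,255);G=(0,255,0);C=(255,255,0)
pile=[(circ(*P,.071,.027),Y),(circ(*P,.071,.032),G),([[*P,.071],[P[0]+.046*np.cos(aL),P[1]+.046*np.sin(aL),.0665]],C)]
st=[(circ(*D,.09,.042),Y),(circ(*D,0,.057),G),([[D[0]-.128*np.cos(aS),D[1]-.128*np.sin(aS),.085],[*D,.085]],C)]
tl=[(circ(*T,.02,.0185),Y),(circ(*T,0,.0185),G),([[*T,.02],[*T,.043]],C)]
rows=[np.hstack([tile(n,im,[*P,.06],pile),tile(n,im,[D[0]-.03,D[1],.06],st,99,90,264/99),tile(n,im,[*T,.02],tl,33,30,8)]) for n,im in(('top',t),('scene',s))]
cv2.imwrite('pics/ov.png',np.vstack(rows))
E
python3 ov.py
```

```text
(no output)
```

View pics/ov.png

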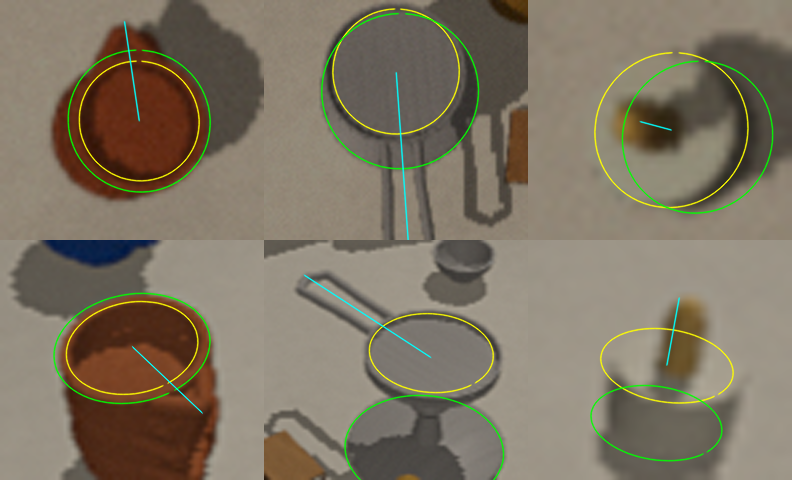

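```bash
cat > ov2.py <<'E'
exec(open('ov.py').read().split('rows=')[0])
T=(.5553,.2610)
tl=[(circ(*T,.02,.0185),Y),(circ(*T,0,.0185),G),([[*T,.02],[*T,.043]],C)]
a=tile('scene',s,[D[0]-.02,D[1],.06],st,100,75,5);b=tile('scene',s,[*T,.02],tl,30,37.5 and 38,10)[:375]
c=tile('top',t,[*T,.02],tl,40,30,7.5)[:225];
aL=np.radians(4.5)
d=tile('scene',s,[*P,.06],[pile[2]]+[([[*P,.071],[P[0]+.046*np.cos(aL),P[1]+.046*np.sin(aL),.071]],G)],40,33,7)[:225]
r2=np.hstack([c,d]);r2=np.hstack([r2,np.zeros((225,800-r2.shape[1],3),np.uint8)])
cv2.imwrite('pics/ov2.png',np.vstack([np.hstack([a,b]),r2]))
for n,c,w,h in(('scene',[D[0]-.02,D[1],.06],100,75),('scene',[*T,.02],30,38),('top',[*T,.02],40,30),('scene',[*P,.06],40,33)):
    u,v=w2pix(n,c)[0];print(n,int(u-w/2),int(v-h/2))
E
python3 ov2.py
```

```text
scene 296 219
scene 416 188
top 138 241
scene 206 287
```

View pics/ov2.png

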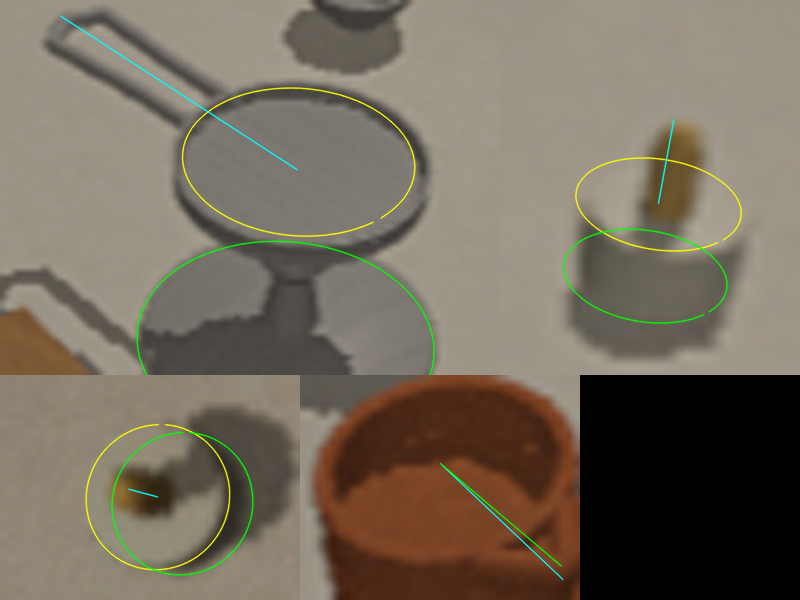

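The models now fit both views to 1–2 mm: pile (0.552,-0.2765) with lip heading about 4.6°, stand (0.6135,-0.039) with heading about 2.9°, and tealight about (0.556,0.262). The dark patch under the puck in the scene view is its shadow. Now I'll travel to the pile.

Emit:
{"op": "jog_arm", "data": {"moves": [[13, 0, -15, 0, 0, 0], [26, 0, -30, 0, 0, 0], [26, 0, -30, 0, 0, 0], [26, 0, -30, 0, 0, 0], [26, 0, -30, 0, 0, 0], [26, 0, -30, 0, 0, 0], [26, 0, -30, 0, 0, 0], [26, 0, -30, 0, 0, 0], [26, 0, -30, 0, 0, 0], [26, 0, -30, 0, 0, 0], [26, 0, -30, 0, 0, 0], [26, 0, -30, 0, 0, 0]], "grip": 85, "grip_force": 25}}

```text
t: 1.3
tool_pos: [0.376, 0.1609, 0.231]
tool_rot: [-1.554, 0.27, -0.27]
contact_force: [0.7, -0.4, 0.2]
opening: 0.0848
```

Emit:
{"op": "jog_arm", "data": {"moves": [[26, 0, -30, 0, 0, 0], [26, 0, -30, 0, 0, 0], [26, 0, -30, 0, 0, 0], [26, 0, -30, 0, 0, 0], [26, 0, -30, 0, 0, 0], [26, 0, -30, 0, 0, 0], [26, 0, -30, 0, 0, 0], [26, 0, -30, 0, 0, 0], [26, 0, -30, 0, 0, 0], [26, 0, -30, 0, 0, 0], [26, 0, -30, 0, 0, 0], [20, 0, -22, 0, 0, 0]]}}

```text
t: 2.5
tool_pos: [0.5451, -0.2744, 0.2304]
tool_rot: [-1.553, 0.272, -0.271]
contact_force: [0.0, 0.5, 0.4]
opening: 0.0849
```

Emit:
{"op": "jog_arm", "data": {"moves": [[0, 0, 0, 0, -0.1, 0], [0, 0, 0, 0, -0.1, 0], [0, 0, 0, 0, -0.1, 0], [0, 0, 0, 0, -0.1, 0], [0, 0, 0, 0, -0.026, 0], [0, 0, 0, 0, 0, 0], [0, 0, 0, 0, 0, 0]]}}

```text
t: 3.2
tool_pos: [0.5449, -0.2722, 0.2311]
tool_rot: [-1.57, -0.062, 0.063]
contact_force: [-0.2, 0.1, 0.2]
opening: 0.0852
```

```bash
cat >> h.py <<'E'
def go(x,y,z,h):
    "remaining shift in tool axes [mm] and turn about tool axes [rad] to a tool-down pose with tool x heading h deg"
    o=ctrl.get_obs();M=R.from_rotvec(o['tool_rot']).as_matrix();c,s=np.cos(np.radians(h)),np.sin(np.radians(h))
    W=np.array([[c,0,-s],[s,0,c],[0,-1,0]])
    print('t',round(o['t'],2),'pos',o['tool_pos'].round(4),'hd',round(float(np.degrees(np.arctan2(M[1,0],M[0,0]))),2),'F',o['contact_force'].round(2),'op',round(o['opening']*1e3,2))
    print('shift',((M.T@(np.array([x,y,z])-o['tool_pos']))*1e3).round(1),'turn',R.from_matrix(M.T@W).as_rotvec().round(4))
E
python3 -c "
from h import *
go(.552,-.2765,.13,4.6)"
```

```text
t 3.2 pos [ 0.5449 -0.2722  0.2311] hd 4.58 F [-0.15  0.06  0.24] op 85.23
shift [  6.7 101.1  -4.9] turn [-0.0002 -0.0004 -0.0003]
```

Emit:
{"op": "jog_arm", "data": {"moves": [[3, 20, -2, 0, 0, 0], [3.7, 30, -3, 0, 0, 0], [0, 30, 0, 0, 0, 0], [0, 25, 0, 0, 0, 0], [0, 16, 0, 0, 0, 0], [0, 10, 0, 0, 0, 0], [0, 5, 0, 0, 0, 0], [0, 0, 0, 0, 0, 0], [0, 0, 0, 0, 0, 0]]}}

```text
t: 4.1
tool_pos: [0.5529, -0.2772, 0.0967]
tool_rot: [-1.571, -0.065, 0.062]
contact_force: [0.5, -0.1, 0.3]
opening: 0.0847
```

Run:
```python
from h import *
go(.552,-.2765,.052,4.6)
a=ctrl.get_image('top');b=ctrl.get_image('scene')
c=lambda im,x,y,w,h,k:cv2.resize(im[y:y+h,x:x+w,::-1],None,fx=k,fy=k,interpolation=cv2.INTER_CUBIC)
cv2.imwrite('pics/g1.png',np.hstack([c(a,400,195,90,120,4.4),c(b,180,230,90,120,4.4)]))
```

```text
t 4.1 pos [ 0.5529 -0.2772  0.0967] hd 4.65 F [ 0.5  -0.14  0.35] op 84.73
shift [-0.9 44.7  0.9] turn [0.0014 0.0008 0.0018]
```

View pics/g1.png

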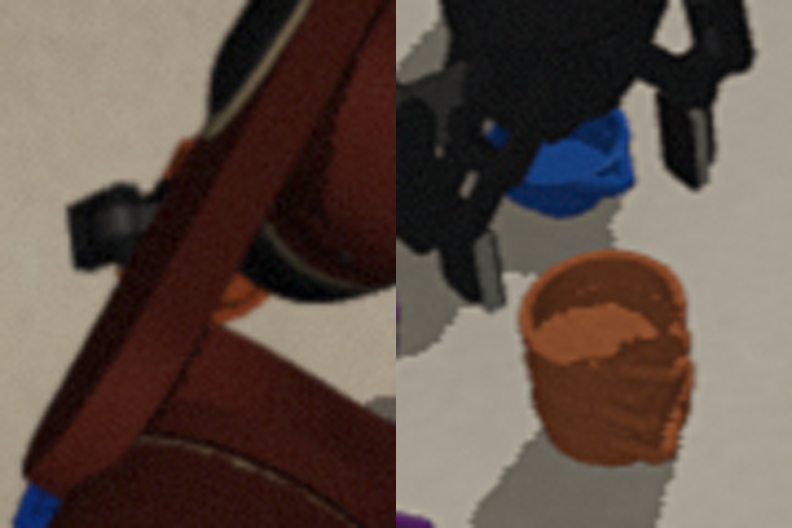

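Run:
```python
from h import *
o=ctrl.get_obs();M=R.from_rotvec(o['tool_rot']).as_matrix()
for b in(.013,):
  for sz in(1,-1):
    for sx in(-.011,.011):
      u=w2pix('scene',o['tool_pos']+M@[sx,-b,sz*.0424])[0]; print(sz,sx,((u-[180,230]+.5)*4.4-.5+[396,0]).round(0))
```

```text
1 -0.011 [661. 166.]
1 0.011 [697. 194.]
-1 -0.011 [473. 276.]
-1 0.011 [509. 307.]
```

The scene crop shows the fingertips at (697,190) and (497,308), within about 1–2 px of prediction, and the jaws straddle the pile. I'll descend and close on the rim band.

Emit:
{"op": "jog_arm", "data": {"moves": [[-0.5, 12, 0.5, 0, 0, 0], [-0.4, 12, 0.4, 0, 0, 0], [0, 10, 0, 0, 0, 0], [0, 6, 0, 0, 0, 0], [0, 4.5, 0, 0, 0, 0], [0, 0, 0, 0, 0, 0], [0, 0, 0, 0, 0, 0]]}}

```text
t: 4.9
tool_pos: [0.5514, -0.276, 0.051]
tool_rot: [-1.57, -0.064, 0.064]
contact_force: [0.3, -0.2, -0.1]
opening: 0.0849
```

Emit:
{"op": "jog_arm", "data": {"moves": [[0, 0, 0, 0, 0, 0], [0, 0, 0, 0, 0, 0], [0, 0, 0, 0, 0, 0], [0, 0, 0, 0, 0, 0], [0, 0, 0, 0, 0, 0]], "grip": 68}}

```text
t: 5.4
tool_pos: [0.5512, -0.2759, 0.0509]
tool_rot: [-1.57, -0.064, 0.064]
contact_force: [0.0, 0.3, 0.3]
opening: 0.0679
```

Emit:
{"op": "jog_arm", "data": {"moves": [[0, 0, 0, 0, 0, 0], [0, 0, 0, 0, 0, 0], [0, 0, 0, 0, 0, 0], [0, 0, 0, 0, 0, 0], [0, 0, 0, 0, 0, 0], [0, 0, 0, 0, 0, 0]], "grip": 50, "grip_force": 30}}

```text
t: 6.0
tool_pos: [0.5516, -0.2762, 0.0515]
tool_rot: [-1.571, -0.065, 0.063]
contact_force: [0.2, 1.1, 6.0]
opening: 0.063
```

Emit:
{"op": "jog_arm", "data": {"moves": [[0, -1, 0, 0, 0, 0], [0, -2, 0, 0, 0, 0], [0, -3, 0, 0, 0, 0], [0, -4, 0, 0, 0, 0], [0, -5, 0, 0, 0, 0], [0, -6, 0, 0, 0, 0], [0, -6, 0, 0, 0, 0], [0, -6, 0, 0, 0, 0], [0, -5, 0, 0, 0, 0], [0, -2, 0, 0, 0, 0], [0, 0, 0, 0, 0, 0], [0, 0, 0, 0, 0, 0]]}}

```text
t: 7.2
tool_pos: [0.551, -0.2758, 0.0906]
tool_rot: [-1.57, -0.064, 0.064]
contact_force: [0.2, 0.1, -0.9]
opening: 0.0628
```

Run:
```python
from h import *
go(.6135,-.039,.17,2.9)
a=ctrl.get_image('top');b=ctrl.get_image('scene')
c=lambda im,x,y,w,h,k:cv2.resize(im[y:y+h,x:x+w,::-1],None,fx=k,fy=k,interpolation=cv2.INTER_CUBIC)
cv2.imwrite('pics/g2.png',np.hstack([c(a,400,195,90,120,4.4),c(b,180,230,90,120,4.4)]))
```

```text
t 7.2 pos [ 0.551  -0.2758  0.0906] hd 4.65 F [ 0.2   0.09 -0.89] op 62.79
shift [ 81.5 -79.4 231. ] turn [-0.0002  0.0306 -0.0003]
```

View pics/g2.png

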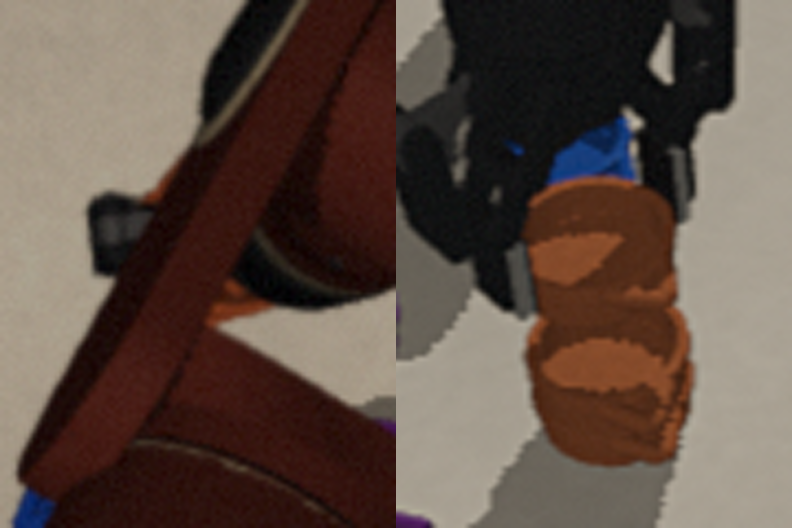

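The top diya is lifted alone: the force is -0.9 N, about 90 g, and the lower two are still nested. I'll carry it to above the dish.

Emit:
{"op": "jog_arm", "data": {"moves": [[0, -5, 0, 0, 0, 0], [0, -10, 0, 0, 0, 0], [0, -15, 0, 0, 0, 0], [0, -20, 0, 0, 0, 0], [0, -15, 0, 0, 0, 0], [0, -10, 0, 0, 0, 0], [0, -4, 0, 0, 0, 0], [0, 0, 0, 0.0, 0.015, 0], [0, 0, 0, 0, 0.0156, 0]]}}

```text
t: 8.2
tool_pos: [0.5507, -0.2756, 0.1689]
tool_rot: [-1.57, -0.038, 0.04]
contact_force: [-0.8, 0.7, -0.5]
opening: 0.0631
```

Emit:
{"op": "jog_arm", "data": {"moves": [[2, 0, 6, 0, 0, 0], [5, 0, 14, 0, 0, 0], [8, 0, 23, 0, 0, 0], [10, 0, 29, 0, 0, 0], [10, 0, 29, 0, 0, 0], [10, 0, 29, 0, 0, 0], [10, 0, 29, 0, 0, 0], [10, 0, 28, 0, 0, 0], [8, 0, 23, 0, 0, 0], [5, 0, 12, 0, 0, 0], [2, 0, 6, 0, 0, 0], [0, 0, 0, 0, 0, 0]]}}

```text
t: 9.4
tool_pos: [0.6195, -0.0436, 0.1695]
tool_rot: [-1.571, -0.04, 0.041]
contact_force: [0.6, 0.8, -1.0]
opening: 0.0628
```

Emit:
{"op": "jog_arm", "data": {"moves": [[0, 0, 0, 0, 0, 0], [0, 0, 0, 0, 0, 0], [0, 0, 0, 0, 0, 0]]}}

```text
t: 9.7
tool_pos: [0.6194, -0.045, 0.1698]
tool_rot: [-1.571, -0.039, 0.039]
contact_force: [0.4, -0.1, 0.2]
opening: 0.0631
```

Run:
```python
from h import *
go(.6135,-.039,.105,2.9)
```

```text
t 9.7 pos [ 0.6194 -0.045   0.1698] hd 2.82 F [ 0.36 -0.11  0.16] op 63.1
shift [-5.6 64.8  6.3] turn [ 0.0001 -0.0013 -0.0001]
```

Emit:
{"op": "jog_arm", "data": {"moves": [[-3, 5, 3, 0, 0, 0], [-2.6, 10, 3.3, 0, 0, 0], [0, 15, 0, 0, 0, 0], [0, 12, 0, 0, 0, 0], [0, 8, 0, 0, 0, 0], [0, 5, 0, 0, 0, 0], [0, 0, 0, 0, 0, 0], [0, 0, 0, 0, 0, 0]]}}

```text
t: 10.5
tool_pos: [0.6139, -0.0382, 0.1151]
tool_rot: [-1.571, -0.04, 0.039]
contact_force: [-0.1, 0.1, -0.4]
opening: 0.0628
```

Run:
```python
from h import *
go(.6135,-.039,.0985,2.9)
a=ctrl.get_image('top');b=ctrl.get_image('scene')
c=lambda im,x,y,w,h,k:cv2.resize(im[y:y+h,x:x+w,::-1],None,fx=k,fy=k,interpolation=cv2.INTER_CUBIC)
cv2.imwrite('pics/raw_g3.png',b[:,:,::-1])
cv2.imwrite('pics/g3.png',np.hstack([c(a,270,170,90,120,4.4),c(b,300,190,100,120,4.4)]))
# predicted outlines of the scene crop: dish rim, diya rim circle at held height, underside, lip tip
o=ctrl.get_obs();p=o['tool_pos'];f=lambda P:((w2pix('scene',P)-[300,190]+.5)*4.4-.5+[396,0]).round(0)
d=(.6135,-.039);zu=p[2]-.0135
for nm,q in(('dish.0435',circ(*d,.09,.0435)),('rim.032',circ(p[0],p[1],zu+.033,.032)),('foot.018',circ(p[0],p[1],zu,.018))):
    u=f(q);print(nm,'L',u[u[:,0].argmin()],'R',u[u[:,0].argmax()],'T',u[u[:,1].argmin()],'B',u[u[:,1].argmax()])
print('lip',f(p+[.046,.0023,zu-p[2]+.033]),f(p+[.046,.0023,zu-p[2]+.024]))
```

```text
t 10.5 pos [ 0.6139 -0.0382  0.1151] hd 2.9 F [-0.06  0.14 -0.42] op 62.82
shift [-0.5 16.6 -0.8] turn [ 0.0001 -0.      0.0005]
dish.0435 L [535. 268.] R [747. 280.] T [643. 203.] B [639. 338.]
rim.032 L [570. 176.] R [731. 185.] T [645. 133.] B [649. 231.]
foot.018 L [601. 240.] R [689. 252.] T [650. 218.] B [640. 273.]
lip [[737. 234.]] [[735. 252.]]
```

View pics/g3.png

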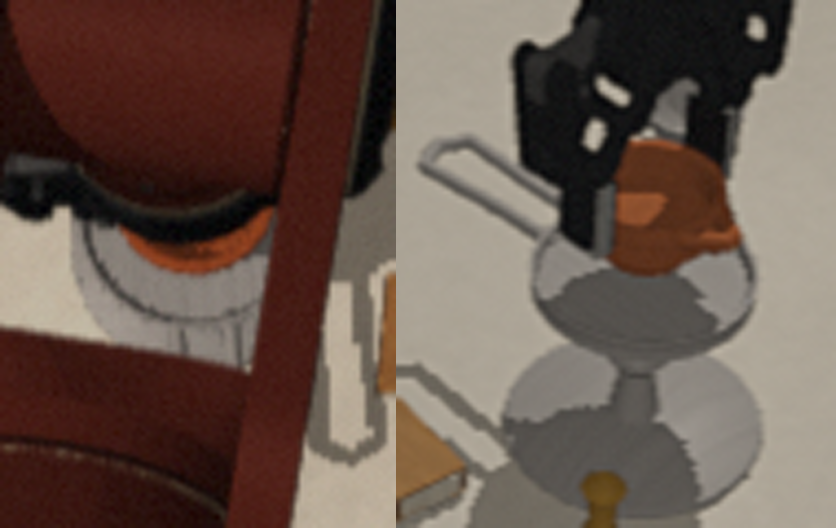

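The diya looks level over the dish. Its lip tip at (740,238) matches the prediction (737,234–252), and its foot bottom at (650,275) matches 273. I'll lower it slowly and watch the force.

Emit:
{"op": "jog_arm", "data": {"moves": [[-0.5, 4, -0.8, 0, 0, 0], [0, 4, 0, 0, 0, 0], [0, 3, 0, 0, 0, 0], [0, 2, 0, 0, 0, 0], [0, 1, 0, 0, 0, 0], [0, 0, 0, 0, 0, 0], [0, 0, 0, 0, 0, 0], [0, 0, 0, 0, 0, 0]]}}

```text
t: 11.4
tool_pos: [0.6133, -0.039, 0.101]
tool_rot: [-1.57, -0.04, 0.04]
contact_force: [-0.2, 0.3, -0.6]
opening: 0.0632
```

Emit:
{"op": "jog_arm", "data": {"moves": [[0, 0.5, 0, 0, 0, 0], [0, 0.5, 0, 0, 0, 0], [0, 0, 0, 0, 0, 0], [0, 0, 0, 0, 0, 0]]}}

```text
t: 11.8
tool_pos: [0.6131, -0.0389, 0.0998]
tool_rot: [-1.57, -0.04, 0.04]
contact_force: [0.2, 0.9, -0.1]
opening: 0.0633
```

Emit:
{"op": "jog_arm", "data": {"moves": [[0, 0.5, 0, 0, 0, 0], [0, 0.5, 0, 0, 0, 0], [0, 0, 0, 0, 0, 0], [0, 0, 0, 0, 0, 0]]}}

```text
t: 12.2
tool_pos: [0.6131, -0.039, 0.0988]
tool_rot: [-1.57, -0.04, 0.04]
contact_force: [-0.6, 0.3, -0.8]
opening: 0.0627
```

Emit:
{"op": "jog_arm", "data": {"moves": [[0, 0.4, 0, 0, 0, 0], [0, 0.3, 0, 0, 0, 0], [0, 0, 0, 0, 0, 0], [0, 0, 0, 0, 0, 0]]}}

```text
t: 12.6
tool_pos: [0.6133, -0.0389, 0.0987]
tool_rot: [-1.57, -0.04, 0.04]
contact_force: [-3.3, 0.6, 3.3]
opening: 0.063
```

Emit:
{"op": "jog_arm", "data": {"moves": [[0, 0.4, 0, 0, 0, 0], [0, 0.3, 0, 0, 0, 0], [0, 0, 0, 0, 0, 0], [0, 0, 0, 0, 0, 0]]}}

```text
t: 13.0
tool_pos: [0.6134, -0.039, 0.0986]
tool_rot: [-1.571, -0.04, 0.039]
contact_force: [-3.9, 0.4, 7.3]
opening: 0.0631
```

Contact is at TCP z 0.0987, matching expectation. I'll ease the pressure and release.

Emit:
{"op": "jog_arm", "data": {"moves": [[0, -0.6, 0, 0, 0, 0], [0, 0, 0, 0, 0, 0], [0, 0, 0, 0, 0, 0]]}}

```text
t: 13.3
tool_pos: [0.6135, -0.039, 0.0986]
tool_rot: [-1.571, -0.04, 0.039]
contact_force: [-2.5, 0.3, 5.9]
opening: 0.0628
```

Emit:
{"op": "jog_arm", "data": {"moves": [[0, 0, 0, 0, 0, 0], [0, 0, 0, 0, 0, 0], [0, 0, 0, 0, 0, 0], [0, 0, 0, 0, 0, 0], [0, 0, 0, 0, 0, 0]], "grip": 74}}

```text
t: 13.8
tool_pos: [0.613, -0.039, 0.0977]
tool_rot: [-1.57, -0.04, 0.04]
contact_force: [-0.5, 0.6, -0.1]
opening: 0.0735
```

Emit:
{"op": "jog_arm", "data": {"moves": [[0, -2, 0, 0, 0, 0], [0, -5, 0, 0, 0, 0], [0, -10, 0, 0, 0, 0], [0, -20, 0, 0, 0, 0], [0, -20, 0, 0, 0, 0], [0, -20, 0, 0, 0, 0], [0, -10, 0, 0, 0, 0], [0, 0, 0, 0, 0, 0]]}}

```text
t: 14.6
tool_pos: [0.6145, -0.0392, 0.1879]
tool_rot: [-1.571, -0.043, 0.036]
contact_force: [0.6, -0.6, -0.3]
opening: 0.0738
```

Run:
```python
from h import *
go(.556,.262,.12,2.9)
```

```text
t 14.6 pos [ 0.6145 -0.0392  0.1879] hd 2.9 F [ 0.61 -0.59 -0.27] op 73.83
shift [-43.5  67.4 303.8] turn [0.0011 0.     0.0046]
```

Emit:
{"op": "jog_arm", "data": {"moves": [[-2, 0, 14, 0, 0, 0], [-4, 0, 28, 0, 0, 0], [-5, 0, 35, 0, 0, 0], [-5, 0, 35, 0, 0, 0], [-5, 0, 35, 0, 0, 0], [-5, 0, 35, 0, 0, 0], [-5, 0, 35, 0, 0, 0], [-5, 0, 35, 0, 0, 0], [-4, 0, 28, 0, 0, 0], [-2, 0, 14, 0, 0, 0], [-1, 0, 8, 0, 0, 0], [0, 0, 0, 0, 0, 0]], "grip": 40}}

```text
t: 15.8
tool_pos: [0.5544, 0.2608, 0.1842]
tool_rot: [-1.571, -0.04, 0.041]
contact_force: [-0.0, 0.7, -0.7]
opening: 0.04
```

Emit:
{"op": "jog_arm", "data": {"moves": [[0, 10, 0, 0, 0, 0], [0, 20, 0, 0, 0, 0], [0, 20, 0, 0, 0, 0], [0, 15, 0, 0, 0, 0], [0, 5, 0, 0, 0, 0], [0, 0, 0, 0, 0, 0], [0, 0, 0, 0, 0, 0]]}}

```text
t: 16.5
tool_pos: [0.5556, 0.2604, 0.1158]
tool_rot: [-1.57, -0.04, 0.038]
contact_force: [0.2, -0.6, 1.3]
opening: 0.04
```

Run:
```python
from h import *
go(.556,.262,.06,2.9)
a=ctrl.get_image('top');b=ctrl.get_image('scene')
c=lambda im,x,y,w,h,k:cv2.resize(im[y:y+h,x:x+w,::-1],None,fx=k,fy=k,interpolation=cv2.INTER_CUBIC)
cv2.imwrite('pics/raw_t3.png',a[:,:,::-1]);cv2.imwrite('pics/raw_s3.png',b[:,:,::-1])
cv2.imwrite('pics/g4.png',np.vstack([np.hstack([c(a,280,170,66,60,6),c(b,320,215,66,60,6)]),np.hstack([c(a,125,225,66,60,6)[:230],c(b,400,170,66,60,6)[:230]])]))
p=np.array([.6131,-.039]);h=np.radians(2.9)
for n,ox,oy,dx in(('top',280,170,0),('scene',320,215,396)):
    f=lambda P:((w2pix(n,P)-[ox,oy]+.5)*6-.5+[dx,0]).round(0)
    for nm,q in(('dish.042',circ(*p,.09,.042)),('rim.032',circ(*p,.118,.032)),('in.027',circ(*p,.118,.027))):
        u=f(q);print(n,nm,'L',u[:,0].min(),'R',u[:,0].max(),'T',u[:,1].min(),'B',u[:,1].max())
    print('lip',f([p[0]+.046*np.cos(h),p[1]+.046*np.sin(h),.118]))
```

```text
t 16.5 pos [0.5556 0.2604 0.1158] hd 2.88 F [ 0.15 -0.65  1.25] op 40.0
shift [ 0.4 55.8  1.6] turn [-0.0003 -0.0004  0.0013]
top dish.042 L 65.0 R 349.0 T 146.0 B 427.0
top rim.032 L 92.0 R 315.0 T 160.0 B 381.0
top in.027 L 110.0 R 298.0 T 178.0 B 364.0
lip [[193. 113.]]
scene dish.042 L 470.0 R 749.0 T 129.0 B 307.0
scene rim.032 L 507.0 R 723.0 T 77.0 B 211.0
scene in.027 L 524.0 R 706.0 T 87.0 B 200.0
lip [[731. 215.]]
```

View pics/g4.png

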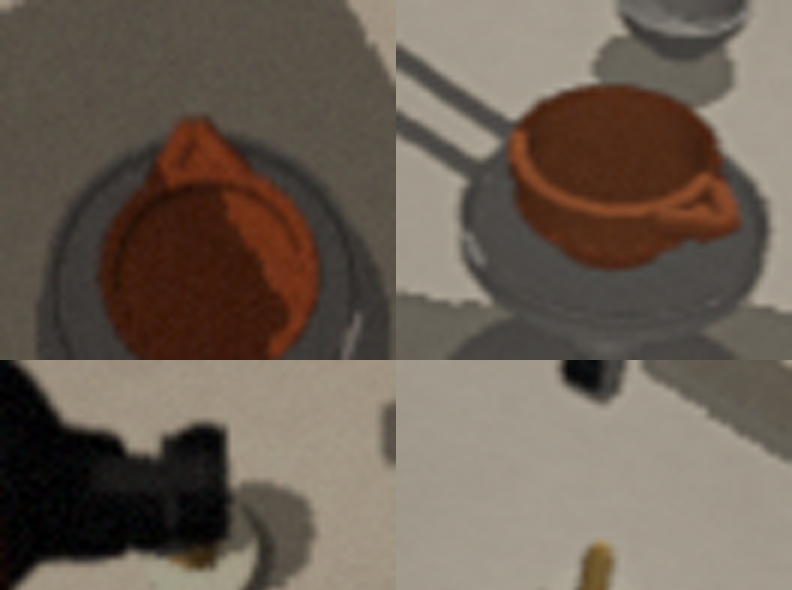

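The diya sits upright in the dish, 1–2 mm from centre, and the lip tip at (197,118) is within about 1° of the intended direction. The tealight flame tip is at scene pixel (434,201). I'll check it against the fingertips.

Run:
```python
from h import *
print(pix2w('scene',[[(600-396+.5)/6-.5+400,(543+.5-360)/6-.5+170]],.043))
# colour-segment the flame in the first pictures, compare with model silhouette centroid
for n in('top','scene'):
    im=cv2.imread('pics/raw_'+n[0]+'0.png').astype(int);u=w2pix(n,[.556,.262,.03])[0]
    x,y=u.round().astype(int);w=im[y-14:y+15,x-14:x+15];m=(w[:,:,2]-w[:,:,0]>30);v,uu=np.nonzero(m)
    c=np.array([uu.mean()+x-14,v.mean()+y-14]);print(n,len(v),'flame px',c.round(1),'at z=.031:',pix2w(n,[c],.031).round(4),'rng',uu.min()+x-14,uu.max()+x-14,v.min()+y-14,v.max()+y-14)
```

```text
[[0.55792728 0.26019959 0.043     ]]
top 43 flame px [155.5 255.8] at z=.031: [[0.5563 0.2633 0.031 ]] rng 152 163 243 259
scene 48 flame px [433.1 204.6] at z=.031: [[0.5585 0.2606 0.031 ]] rng 430 436 200 209
```

Emit:
{"op": "jog_arm", "data": {"moves": [[1, 15, 0.5, 0, 0, 0], [0.4, 20, 0.6, 0, 0, 0], [0, 20, 0, 0, 0, 0], [0, 15, 0, 0, 0, 0], [0, 10, 0, 0, 0, 0], [0, 7, 0, 0, 0, 0], [0, 4, 0, 0, 0, 0], [0, 0, 0, 0, 0, 0], [0, 0, 0, 0, 0, 0]]}}

```text
t: 17.5
tool_pos: [0.5568, 0.2619, 0.0247]
tool_rot: [-1.57, -0.041, 0.039]
contact_force: [-0.2, -0.6, 0.3]
opening: 0.0401
```

Run:
```python
from h import *
go(.557,.2615,.0235,2.9)
a=ctrl.get_image('top');b=ctrl.get_image('scene')
c=lambda im,x,y,w,h,k:cv2.resize(im[y:y+h,x:x+w,::-1],None,fx=k,fy=k,interpolation=cv2.INTER_CUBIC)
cv2.imwrite('pics/g5.png',np.hstack([c(a,135,230,50,60,8),c(b,408,180,50,60,8)]))
```

```text
t 17.5 pos [0.5568 0.2619 0.0247] hd 2.9 F [-0.2  -0.6   0.34] op 40.11
shift [ 0.2  1.2 -0.4] turn [-0.0003  0.      0.0012]
```

View pics/g5.png

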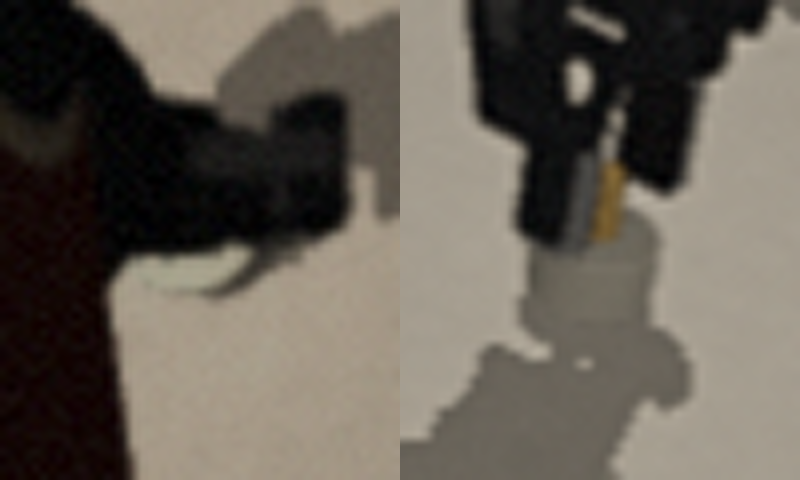

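The flame, at (608,200) in the crop, stands between the pads, and the fingertips are just above the puck. I'll close on the stub and lift.

Emit:
{"op": "jog_arm", "data": {"moves": [[0, 0, 0, 0, 0, 0], [0, 0, 0, 0, 0, 0], [0, 0, 0, 0, 0, 0], [0, 0, 0, 0, 0, 0], [0, 0, 0, 0, 0, 0], [0, 0, 0, 0, 0, 0]], "grip": 20, "grip_force": 20}}

```text
t: 18.2
tool_pos: [0.5563, 0.2616, 0.024]
tool_rot: [-1.57, -0.04, 0.04]
contact_force: [0.6, 0.4, -0.7]
opening: 0.0199
```

Emit:
{"op": "jog_arm", "data": {"moves": [[0, 0, 0, 0, 0, 0], [0, 0, 0, 0, 0, 0], [0, 0, 0, 0, 0, 0], [0, 0, 0, 0, 0, 0], [0, 0, 0, 0, 0, 0], [0, 0, 0, 0, 0, 0]], "grip": 6}}

```text
t: 18.8
tool_pos: [0.5562, 0.2616, 0.0239]
tool_rot: [-1.57, -0.04, 0.04]
contact_force: [-0.2, -0.3, 0.3]
opening: 0.011
```

Emit:
{"op": "jog_arm", "data": {"moves": [[0, -2, 0, 0, 0, 0], [0, -5, 0, 0, 0, 0], [0, -10, 0, 0, 0, 0], [0, -20, 0, 0, 0, 0], [0, -25, 0, 0, 0, 0], [0, -25, 0, 0, 0, 0], [0, -25, 0, 0, 0, 0], [0, -20, 0, 0, 0, 0], [0, -10, 0, 0, 0, 0], [0, -4, 0, 0, 0, 0], [0, 0, 0, 0, 0, 0]]}}

```text
t: 19.9
tool_pos: [0.5563, 0.2617, 0.1702]
tool_rot: [-1.57, -0.04, 0.039]
contact_force: [-1.1, -0.4, 0.3]
opening: 0.0105
```

Run:
```python
from h import *
go(.6133,-.0405,.165,2.9)
```

```text
t 19.9 pos [0.5563 0.2617 0.1702] hd 2.9 F [-1.06 -0.39  0.33] op 10.55
shift [  41.6    5.2 -304.7] turn [-0.0001  0.      0.0004]
```

The gripper is holding something, with the opening stopped at 10.5 mm. I'll travel to the dish.

Emit:
{"op": "jog_arm", "data": {"moves": [[2, 0, -14, 0, 0, 0], [4, 0, -28, 0, 0, 0], [5, 0, -35, 0, 0, 0], [5, 0, -35, 0, 0, 0], [5, 0, -35, 0, 0, 0], [5, 0, -35, 0, 0, 0], [5, 0, -35, 0, 0, 0], [5, 0, -35, 0, 0, 0], [3, 0, -28, 0, 0, 0], [2, 0, -14, 0, 0, 0], [0.6, 0, -8, 0, 0, 0], [0, 0, -2.7, 0, 0, 0]]}}

```text
t: 21.1
tool_pos: [0.6129, -0.0409, 0.1693]
tool_rot: [-1.57, -0.038, 0.04]
contact_force: [0.0, 0.1, -0.6]
opening: 0.0109
```

Emit:
{"op": "jog_arm", "data": {"moves": [[0, 4, 0, 0, 0, 0], [0, 4, 0, 0, 0, 0], [0, 0, 0, 0, 0, 0], [0, 0, 0, 0, 0, 0]]}}

```text
t: 21.5
tool_pos: [0.613, -0.0397, 0.1616]
tool_rot: [-1.57, -0.04, 0.041]
contact_force: [0.1, -0.3, -0.3]
opening: 0.0107
```

Run:
```python
from h import *
go(.6133,-.0405,.1265,2.9)
snap('scene','s6.png');a=cv2.imread('pics/raw_s6.png');snap('top','t6.png')
o=ctrl.get_obs();p=o['tool_pos']
# white-puck silhouette: compare with the predicted puck position held in the gripper
u=w2pix('scene',[p[0],p[1],p[2]-.0239+.01])[0];print('puck centre predicted',u.round(1))
g=cv2.cvtColor(a,cv2.COLOR_BGR2HSV);x,y=u.astype(int)
for v in range(y-14,y+16,2): print(v,' '.join('%3d/%2d'%(g[v,q,2],min(g[v,q,1],99)) for q in range(x-16,x+17,3)))
```

```text
t 21.5 pos [ 0.613  -0.0397  0.1616] hd 2.96 F [ 0.07 -0.27 -0.25] op 10.73
shift [ 0.3 35.1 -0.8] turn [-0.0003  0.0011 -0.0006]
puck centre predicted [356.7 224.9]
210 169/33 170/33 174/34  15/34  20/64  20/13  80/26  19/13  17/45  59/26  93/22
212 169/33 170/33 174/32  14/36  19/27  22/35  77/23  24/53  16/32  63/20  93/22
214 170/32 170/32 174/34  15/34  16/16  22/ 0  77/17  66/99  19/27  87/26  92/22
216 170/33 170/32 164/33  14/73  18/43  35/15  78/23  67/99  17/ 0  89/23  90/23
218 170/33 169/33 175/32  29/35  16/ 0  30/17  78/20  60/99  42/43 108/24 100/26
220 171/33 170/33 163/33 141/36  17/15  38/13  77/20  99/77 152/39 161/32 136/21
222 171/34 172/33 157/34 119/43  98/34  74/17  75/27 112/50 149/39 162/36  71/25
224 171/33 172/33 150/37 110/39 112/39 100/36 114/42 112/41 111/44 143/39  82/34
226 172/34 171/30 150/34 103/40 112/39 113/41 111/39 112/36 113/41 104/42 110/35
228 170/33 171/33 151/35 104/39 113/41 119/39 121/40 118/39 113/43 102/35 110/39
230 170/33 170/32 144/37 105/44 113/41 117/39 117/39 116/42 113/41 103/35 108/35
232 173/31 146/99 102/99 107/38 112/36 118/41 117/37 116/40 109/37 126/99 120/40
234 159/55 112/99  84/99  92/86 114/36 117/41 117/39 116/37 106/36  86/99 153/99
236 136/99  76/99  83/99  85/99  92/99 113/47 117/33  97/92  84/99  76/99 119/99
238 142/99  71/99  81/99  81/99  86/99  83/99  83/99 105/99  87/99  79/99  69/99
```

The puck's silhouette matches the prediction to within about 1 px, so it's held upright over the diya. I'll lower it.

Emit:
{"op": "jog_arm", "data": {"moves": [[0.3, 4, -0.8, 0, 0, 0], [0, 6, 0, 0, 0, 0], [0, 7, 0, 0, 0, 0], [0, 6, 0, 0, 0, 0], [0, 4, 0, 0, 0, 0], [0, 3, 0, 0, 0, 0], [0, 2, 0, 0, 0, 0], [0, 1, 0, 0, 0, 0], [0, 0, 0, 0, 0, 0], [0, 0, 0, 0, 0, 0]]}}

```text
t: 22.6
tool_pos: [0.6138, -0.0414, 0.1293]
tool_rot: [-1.571, -0.04, 0.039]
contact_force: [-0.2, -0.1, -0.2]
opening: 0.0106
```

Emit:
{"op": "jog_arm", "data": {"moves": [[0, 0.5, 0, 0, 0, 0], [0, 0.5, 0, 0, 0, 0], [0, 0, 0, 0, 0, 0], [0, 0, 0, 0, 0, 0]]}}

```text
t: 23.0
tool_pos: [0.6136, -0.0413, 0.128]
tool_rot: [-1.57, -0.04, 0.04]
contact_force: [0.0, -0.3, -0.3]
opening: 0.0107
```

Emit:
{"op": "jog_arm", "data": {"moves": [[0, 0.4, 0, 0, 0, 0], [0, 0.4, 0, 0, 0, 0], [0, 0, 0, 0, 0, 0], [0, 0, 0, 0, 0, 0]]}}

```text
t: 23.4
tool_pos: [0.6136, -0.0413, 0.1272]
tool_rot: [-1.57, -0.04, 0.04]
contact_force: [-0.9, 0.6, -0.5]
opening: 0.0109
```

Emit:
{"op": "jog_arm", "data": {"moves": [[0, 0.4, 0, 0, 0, 0], [0, 0.3, 0, 0, 0, 0], [0, 0, 0, 0, 0, 0], [0, 0, 0, 0, 0, 0]]}}

```text
t: 23.8
tool_pos: [0.6135, -0.0413, 0.1265]
tool_rot: [-1.57, -0.04, 0.04]
contact_force: [0.2, 0.8, -0.1]
opening: 0.0105
```

Emit:
{"op": "jog_arm", "data": {"moves": [[0, 0.4, 0, 0, 0, 0], [0, 0.3, 0, 0, 0, 0], [0, 0, 0, 0, 0, 0], [0, 0, 0, 0, 0, 0]]}}

```text
t: 24.2
tool_pos: [0.6136, -0.0413, 0.1259]
tool_rot: [-1.57, -0.04, 0.04]
contact_force: [-0.6, 0.3, 0.8]
opening: 0.0107
```

Emit:
{"op": "jog_arm", "data": {"moves": [[0, 0.4, 0, 0, 0, 0], [0, 0, 0, 0, 0, 0], [0, 0, 0, 0, 0, 0], [0, 0, 0, 0, 0, 0]]}}

```text
t: 24.6
tool_pos: [0.6138, -0.0413, 0.1259]
tool_rot: [-1.57, -0.04, 0.039]
contact_force: [-1.1, 0.5, 3.7]
opening: 0.0107
```

Emit:
{"op": "jog_arm", "data": {"moves": [[0, 0.3, 0, 0, 0, 0], [0, 0, 0, 0, 0, 0], [0, 0, 0, 0, 0, 0]]}}

```text
t: 24.9
tool_pos: [0.6139, -0.0413, 0.1259]
tool_rot: [-1.571, -0.04, 0.039]
contact_force: [-1.2, 0.4, 4.5]
opening: 0.0105
```

Contact is at z 0.1259, exactly as predicted. I'll release slightly (fingers stay above the rim) and retreat upward.

Emit:
{"op": "jog_arm", "data": {"moves": [[0, -0.3, 0, 0, 0, 0], [0, 0, 0, 0, 0, 0], [0, 0, 0, 0, 0, 0], [0, 0, 0, 0, 0, 0], [0, 0, 0, 0, 0, 0]], "grip": 24}}

```text
t: 25.4
tool_pos: [0.6134, -0.0413, 0.1251]
tool_rot: [-1.57, -0.039, 0.04]
contact_force: [-0.5, 0.0, 0.6]
opening: 0.0243
```

Emit:
{"op": "jog_arm", "data": {"moves": [[0, -2, 0, 0, 0, 0], [0, -5, 0, 0, 0, 0], [0, -10, 0, 0, 0, 0], [0, -20, 0, 0, 0, 0], [0, -25, 0, 0, 0, 0], [0, -20, 0, 0, 0, 0], [0, -10, 0, 0, 0, 0]]}}

```text
t: 26.1
tool_pos: [0.6149, -0.0416, 0.2212]
tool_rot: [-1.571, -0.044, 0.036]
contact_force: [1.7, -0.4, -0.1]
opening: 0.024
```

Emit:
{"op": "jog_arm", "data": {"moves": [[0, 0, 10, 0, 0, 0], [0, 0, 25, 0, 0, 0], [0, 0, 35, 0, 0, 0], [0, 0, 35, 0, 0, 0], [0, 0, 35, 0, 0, 0], [0, 0, 35, 0, 0, 0], [0, 0, 35, 0, 0, 0], [0, 0, 30, 0, 0, 0], [0, 0, 20, 0, 0, 0], [0, 0, 10, 0, 0, 0], [0, 0, 0, 0, 0, 0], [0, 0, 0, 0, 0, 0]]}}

```text
t: 27.3
tool_pos: [0.5997, 0.2278, 0.2167]
tool_rot: [-1.571, -0.039, 0.04]
contact_force: [-0.7, -0.7, -0.4]
opening: 0.0242
```

Run:
```python
from h import *
a=ctrl.get_image('top');b=ctrl.get_image('scene')
c=lambda im,x,y,w,h,k:cv2.resize(im[y:y+h,x:x+w,::-1],None,fx=k,fy=k,interpolation=cv2.INTER_CUBIC)
cv2.imwrite('pics/fin.png',np.vstack([np.hstack([c(a,275,180,80,60,5),c(b,315,205,80,60,5)]),c(b,120,200,320,120,2.5)]))
print(ctrl.get_obs()['t'])
```

```text
27.4
```

View pics/fin.png

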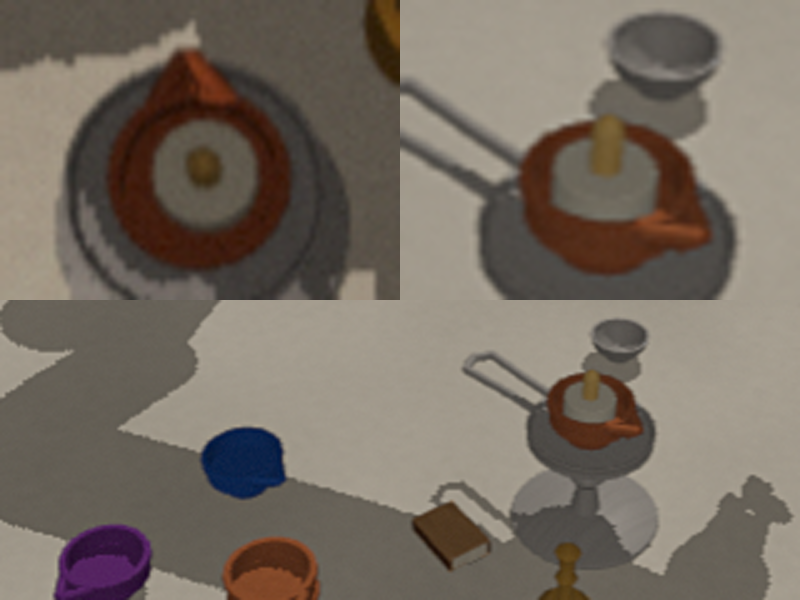

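The final view shows the tealight upright inside the diya (top crop, puck at (204,173)). The diya is level in the dish with its lip at (190,50), opposite the handle, and the other items in frame look unmoved. I'll hand in the job.

```bash
python3 -c "
from station import ctrl
print(ctrl.finish_job())"
```

```text
the job is handed in; nothing more can be done
None
```

The top terracotta diya is in the aarti stand's dish with the battery tealight upright inside it. I handed the job in at about 27.4 s of the 61 s allowed.

- **Diya:** I lifted it off the pile by its rim band. The force read about 0.9 N, the weight of one diya, and the crop after the lift showed the other two still nested. It touched the dish gently, peaking at about 7 N, at the expected height. It stands about 2 mm off the dish centre, by comparing the two camera views, with its lip within about 1° of straight away from the handle.
- **Tealight:** I held it by the flame stub and set it down with about 4.5 N, exactly at the predicted height.
- **Last checks:** The final picture shows both upright and level and the gripper clear. The bowl, the matchbox and the part of the pile in view look in place. The bell, also only partly in view, was not compared closely.
- **Disagreements:** The two cameras differed by 1–3 mm on positions, so I averaged them. The gripper read about 1 mm narrower than the stated widths: 62.8 against 64 mm on the diya, and 10.6 against 12 mm on the flame stub. I saw no slip. The final picture cuts off the lower part of the pile, so I last saw all of it right after the lift.

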